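Set out the egg counter for opening

ROBOT

A 6-joint arm with a two-finger parallel gripper is mounted at the origin on the work surface. World frame = base frame: x ahead of the robot, y to its left, z up, the work surface at z = 0. Lengths are in m, angles in rad, forces in N, time in s.
With the tool pointing down it reaches from about 0.3 to 0.75 m from the base axis. Payload 8.5 kg.
Tool frame: the origin (TCP) lies between the finger pads; the fingertips stand 8 mm ahead of it and the grasp point (between the pads) lies 11 mm behind it (env.tips_ahead is the distance from the TCP to the fingertips, in m); y points along the fingers, x is the direction in which the jaws open and shut, and the axes are right-handed (so a half turn about y gives the same grasp; the last joint's range is limited). The gripper opens to 85 mm and grips with 20 to 120 N. Pads are 22 mm wide; open, the fingers measure 114 mm over their backs; the gripper's body (76 mm by 85 mm) begins 54 mm behind the grasp point. The pads swing forward as they close: fully open they stand 13 mm farther back than shut.
Start: joints at [-1.519, 0.381, 1.297, -0, 1.464, -0.215], TCP at [0.145, -0.531, 0.239] pointing down, gripper open.
Joint ranges: [-3.11, 3.11], [-0.89, 2.33], [0.22, 2.48], [-1.42, 4.56], [0.17, 2.85], [-2.88, 2.88]. Speed limits (rad/s): [2.39, 2.39, 3.14, 3.14, 3.14, 3.14].

INTERFACE

Orientations are given as a unit quaternion [x, y, z, w].
In Python, from workcell import env, eyes gives the robot as it stands.
- The arm moves only by the tool carry_out, never from a script. Its argument "targets" is a list of rows, each a list of 7 numbers: the shift along the tool's x, y, z in mm, then the turn, a rotation vector about the tool's x, y, z in rad, then the closure, from 0 (fully open) to 1 (shut). In form: [[tx, ty, tz, rx, ry, rz, jaw], ...]. A call has 1 to 10 rows; each row is the pose to reach, as a shift and turn from the pose measured when the call began, along the tool's axes at that moment; what a row does not reach only later rows make up. A row lasts 1/10 s, in which the tool goes at most 50 mm and 8.59 degrees, less where a joint would pass 70% of its speed; a pose out of reach is approached as far as the arm can. A call with a gripper value outside its range is refused whole. The fingers move at their own pace and stop on an object; "newtons" is the grip in N (left out, the last holds). Time passes only in rows, so rows that repeat a pose let the fingers close. It gives the time, the measured TCP pose, the force and the opening at its end, in the units of the state.
- env.read_state(): the state, without advancing time (a new reading comes with each control period).
- eyes.camera(name): name is "scene" or "top" or "wrist"; returns the picture (384x512x3 uint8, red, green, blue); there is no depth.
- eyes.camera_params(name): a dict with "fx", "fy", "cx", "cy" (pixels), "D" ([k1, k2, p1, p2, k3] as OpenCV has them; the pictures are not rectified), "extrinsics" (4x4, takes a point from world to camera coordinates). Camera axes: x right, y up, looking along -z (the intrinsics and any distortion apply to the point x, -y, -z); pixel columns grow to the right and rows downward; lengths in m; the calibration is good to about 2 mm. A picture is of the moment at which its call begins: read the wrist's pose just before it. camera_params takes no time and is no camera call; for the wrist camera it gives the pose at the moment of the call.
- env.finish_job(): hands the job in, once; it reports no verdict.
The state is a dict: "time": time; "joint_positions": joint angles; "qd": joint speeds; "tau": joint torques, N m; "ee_pos": TCP position; "tcp_rot": TCP orientation; "ft_force": force on the tool from outside, world axes, zero at the start; "ft_torque": the same for the moment, N m; "finger_gap": finger opening in m.
Only numpy, scipy, OpenCV 4.12 (cv2) and the standard library are available. Lean on these libraries where they do the work, as an engineer would, in place of code of your own. Each camera call takes 0.05 s, during which the arm holds its last target. There are 200 camera calls.

TASK

Set the egg counter for opening (left is the robot's left, behind is away from the robot): lay the ink pad on the counter with one short end facing the middle of the scale's left side, 3 cm clear of it, stand the stamp upright on the middle of the pad, and set the check weight gently upright on the middle of the scale's platform. Stand the sample egg squarely behind the middle of the egg tray, 3 cm clear of it, never tipping it over. Leave the bell, calculator and mug where they are.

Things in the scene. Friction and masses are not known exactly. Their poses are not given: they have to be found in the camera images.
- scale: Green counter scale with a square steel platform on top, fixed to the counter, turned by up to 12 degrees; it may stand on either side of the egg tray. Housing 140 x 140 mm in plan and 44 mm high; platform 124 x 124 mm, centred, its flat top 58 mm above the counter. Origin: centre of its underside, on the counter. Its x axis points away from the robot and its y axis to its left side (the robot's left), z up.
- egg_tray: Grey pulp tray holding six brown eggs (2 x 3, upright), fixed to the counter, turned by up to 12 degrees. 94 mm along its x, 141 mm along its y, egg tops 63 mm above the counter. Origin: centre of its underside, on the counter. Its x axis points away from the robot (its back), y to the robot's left, z up.
- ink_pad_c (a point): Loose stamp ink pad, a flat black box with a violet top: 76 mm along its x, 52 mm along its y, 20 mm high (the top 4 mm is 2 mm smaller on every side); 120 g. Point: its centre, 10 mm above its underside. Starts flat on the counter.
- stamp_c (a point): Loose egg stamp, standing upright: dark rubber foot and wooden plate 46 mm (x) by 32 mm (y), 20 mm high in all, with a round red handle 24 to 26 mm across rising from the middle of it to 70 mm; 70 g. Point: on the handle's axis, 35 mm above the underside. z up.
- weight_c (a point): Loose check weight of bare brass, about 300 g: upright cylinder 40 mm across and 42 mm high with a narrow neck and a 24 mm knob, 62 mm high in all. Point: on its axis, 31 mm above its underside. z up.
- sample_egg_c (a point): Loose sample egg, pale blue, set firmly in a round dark wooden holder (one solid piece): holder 48 mm across and 34 mm high, egg top at 63 mm; 110 g. Point: on its axis, 31 mm above its underside. z up.
- bell: Steel-domed counter bell on a black foot, 68 mm across and 47 mm high, standing loose near the customers' edge. Leave it. Origin: centre of its underside.
- calculator: Grey pocket calculator lying loose on the counter near the robot, 130 x 75 mm, 16 mm high. Leave it. Origin: centre of its underside; x along its length.
- mug: White ceramic mug, 72 mm across and 75 mm high, with a handle on its y side, standing loose near the customers' edge. Leave it. Origin: centre of its underside.

How it is judged:
At the end, for the whole second after the job is handed in: Pad flat, end 10-50 mm left of the scale, within 18 mm of its middle line and 15 deg of square; stamp upright on it within 12 mm of its middle; weight upright within 15 mm of the platform's middle; egg upright 12-48 mm behind the tray, within 18 mm of its middle line; all at rest (y of ink_pad_c in the frame of scale between 0.118 and 0.158 m and x of ink_pad_c in the frame of scale between -0.018 and 0.018 m and height (world z) of ink_pad_c between 0.006 and 0.014 m and angle between the x axis of ink_pad_c and the y axis of scale, either way round below 0.26 rad and z of stamp_c in the frame of ink_pad_c between 0.041 and 0.049 m and horizontal distance between stamp_c and ink_pad_c below 0.012 m and angle between each of stamp_c, weight_c, sample_egg_c's own z axis and vertical below 0.1 rad and z of weight_c in the frame of scale between 0.085 and 0.093 m and horizontal distance between weight_c and scale below 0.015 m and x of sample_egg_c in the frame of egg_tray between 0.083 and 0.119 m and y of sample_egg_c in the frame of egg_tray between -0.018 and 0.018 m and height (world z) of sample_egg_c between 0.027 and 0.035 m and linear speed of each of ink_pad, stamp, weight, sample_egg below 0.02 m/s); the robot touches nothing.
It fails at once if the bell is moved by more than 20 mm (distance of bell from where it was at the start of the episode above 0.02 m).
It fails at once if the calculator is moved by more than 20 mm (distance of calculator from where it was at the start of the episode above 0.02 m).
It fails at once if the mug is moved by more than 20 mm (distance of mug from where it was at the start of the episode above 0.02 m).
It fails at once if the sample egg is tipped over (beyond 45 degrees) (angle between sample_egg_c's own z axis and vertical above 0.785 rad).
It fails at once if the check weight is dropped or rammed on the scale (over 60 N) (contact force between weight and scale above 60 N).
It also fails if it takes over 96 s, if anything falls off the work surface, if the arm or the gripper's body presses on something with over 40 N, if the wrist force passes 120 N, or if a joint passes its speed limit or range.

## Working session

There is one attempt and no reset: what is moved stays moved. The work goes in short steps, Python scripts to look and compute and a tool call to move; the robot and the scene stay as the last step left them, time stands still between calls to the robot, and variables do not carry over. Pictures are saved under pics/ and viewed, about 12 in all and at most 16, crops included, and the job is handed in when it is done.

Besides the shell and the picture viewer there is one more tool, called after ">>>" in YAML: its name, and indented under it one key for each argument. carry_out: Moves the arm, as the interface text tells. Its arguments: {"type":"object","properties":{"targets":{"type":"array","items":{"type":"array","items":{"type":"number"}}},"newtons":{"type":"number"}},"required":["targets"]}

```bash
mkdir -p pics; ls; python3 - <<'E'
from workcell import env, eyes
import cv2, numpy as np
s=env.read_state(); print({k:np.round(v,4).tolist() for k,v in s.items()}, env.tips_ahead)
for n in("scene","top"):
    im=eyes.camera(n); p=eyes.camera_params(n)
    cv2.imwrite(f"pics/{n}0.png",im[:,:,::-1]); print(n,p)
E
```

```text
pics
{'time': 0.0, 'joint_positions': [-1.5193, 0.3812, 1.2983, 0.0, 1.4636, -0.2153], 'qd': [0.0035, 0.0007, 0.0006, 0.0004, 0.0009, 0.0004], 'tau': [0.0002, -44.8465, -23.1278, -0.0002, 0.0048, -0.0], 'ee_pos': [0.145, -0.5303, 0.2387], 'tcp_rot': [-0.5616, 0.4294, -0.4287, 0.5625], 'ft_force': [-0.0132, -0.1885, 0.0818], 'ft_torque': [0.047, 0.0367, 0.0066], 'finger_gap': 0.0855} 0.008
scene {'fx': 496.5145239926783, 'fy': 496.5145239926783, 'cx': 252.3295426182791, 'cy': 193.9859340887974, 'D': array([-0.12030939,  0.        ,  0.        ,  0.        ,  0.        ]), 'extrinsics': array([[ 0.23758288,  0.97132287, -0.0092875 , -0.13242471],
       [-0.75961302,  0.19174154,  0.62146862,  0.37715497],
       [ 0.60542748, -0.1405954 ,  0.78338401, -1.72485629],
       [ 0.        ,  0.        ,  0.        ,  1.        ]])}
top {'fx': 462.0951210910766, 'fy': 462.0951210910766, 'cx': 259.6655007629724, 'cy': 190.5989418254917, 'D': array([-0.13739866,  0.        ,  0.        ,  0.        ,  0.        ]), 'extrinsics': array([[-0.01769564, -0.99983219,  0.00473872, -0.0141046 ],
       [ 0.98025636, -0.01641527,  0.19704822, -0.55884934],
       [-0.19693737,  0.00813205,  0.98038234, -1.3209585 ],
       [ 0.        ,  0.        ,  0.        ,  1.        ]])}
```

View pics/top0.png

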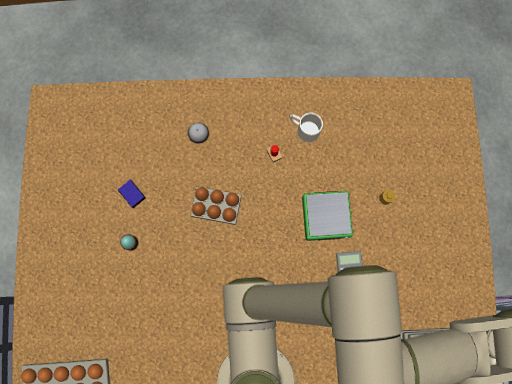

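View pics/scene0.png

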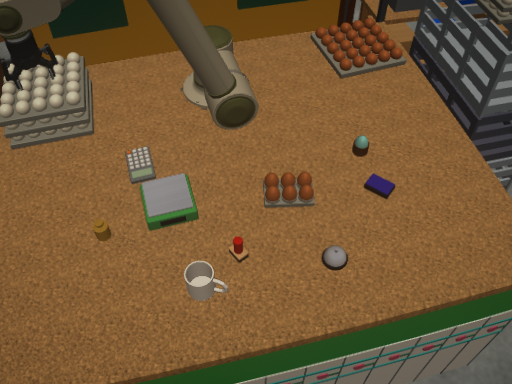

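```bash
cat > h.py <<'E'
import numpy as np, cv2
from scipy.spatial.transform import Rotation as R
def ray(p,uv):
    K=np.array([[p['fx'],0,p['cx']],[0,p['fy'],p['cy']],[0,0,1]])
    n=cv2.undistortPoints(np.float64(uv).reshape(-1,1,2),K,np.array(p['D'])).reshape(-1,2)
    E=np.array(p['extrinsics']); d=np.c_[n[:,0],-n[:,1],-np.ones(len(n))]@E[:3,:3]
    return -E[:3,:3].T@E[:3,3], d
def toplane(p,uv,z):
    o,d=ray(p,uv); return o+d*((z-o[2])/d[:,2])[:,None]
def proj(p,X):
    E=np.array(p['extrinsics']); c=np.atleast_2d(X)@E[:3,:3].T+E[:3,3]
    K=np.array([[p['fx'],0,p['cx']],[0,p['fy'],p['cy']],[0,0,1]])
    return cv2.projectPoints(np.c_[c[:,0],-c[:,1],-c[:,2]],np.zeros(3),np.zeros(3),K,np.array(p['D']))[0].reshape(-1,2)
E
python3 - <<'E'
from workcell import env, eyes
from scipy.spatial.transform import Rotation as R
print(np.round(R.from_quat(env.read_state()['tcp_rot']).as_matrix(),3)) if 0 else print(R.from_quat(env.read_state()['tcp_rot']).as_matrix().round(3))
E
```

```text
[[ 0.264 -0.     0.965]
 [-0.965  0.001  0.264]
 [-0.001 -1.     0.   ]]
```

The top view shows the pad at (131,193), egg (128,242), tray (216,205), stamp (275,153), scale (328,215), weight (388,197), mug (310,127), bell (198,132), and calculator at about (348,260). The scene view shows the same objects: tray (289,188), scale (168,200), weight (101,229), stamp (238,248), pad (379,185), egg (361,145). The scale is to the right of the tray.

```bash
cat > m.py <<'E'
from h import *
from workcell import eyes
P={n:eyes.camera_params(n) for n in("top","scene")}
I={n:cv2.imread(f"pics/{n}0.png") for n in P}
box={'top':dict(pad=(131,193,22),egg=(128,242,16),tray=(216,205,32),stamp=(275,153,16),scale=(328,215,34),weight=(388,197,14),bell=(198,132,16)),
'scene':dict(pad=(379,185,22),egg=(361,145,18),tray=(289,188,34),stamp=(238,248,20),scale=(168,200,40),weight=(101,229,16),bell=(335,257,18))}
f=4
def crop(n,o):
    u,v,r=box[n][o]; im=I[n][v-r:v+r,u-r:u+r]
    return cv2.resize(im,None,fx=f,fy=f,interpolation=cv2.INTER_CUBIC),(u-r,v-r)
def hsv(im): return cv2.split(cv2.cvtColor(im,cv2.COLOR_BGR2HSV))
def masks(n,o):
    im,off=crop(n,o); h,s,v=[a.astype(int) for a in hsv(im)]
    m={'pad':(h>110)&(h<150)&(s>90),'egg':(h>75)&(h<110)&(s>40),'stamp':((h<6)|(h>174))&(s>190),
       'tray':(s<70),'scale':((h>45)&(h<75)&(s>90)),'weight':(h>20)&(h<32)&(s>140),'bell':s<60}[o]
    return im,off,m.astype(np.uint8)*255
def big(m):
    c=max(cv2.findContours(m,0,2)[0],key=cv2.contourArea); return c
def px(c,off): return (np.float64(c).reshape(-1,2)+.5)/f-.5+off
if __name__=="__main__":
    rows=[]
    for n in P:
        r=[]
        for o in box[n]:
            im,off,m=masks(n,o); c=big(m); q=cv2.minAreaRect(c)
            cv2.drawContours(im,[c],-1,(0,255,0),1); cv2.drawContours(im,[cv2.boxPoints(q).astype(int)],-1,(255,0,255),1)
            r.append(cv2.copyMakeBorder(im,0,330-im.shape[0],0,4,0))
            M=cv2.moments(c); ctr=px([[M['m10']/M['m00'],M['m01']/M['m00']]],off)
            print(n,o,ctr.round(1), [toplane(P[n],ctr,z)[0].round(3) for z in(.02,.06)],px(cv2.boxPoints(q),off).round(1).tolist())
        rows.append(np.hstack(r))
    w=max(a.shape[1] for a in rows)
    out=np.vstack([cv2.copyMakeBorder(a,0,0,0,w-a.shape[1],0) for a in rows])
    cv2.imwrite("pics/crops.png",cv2.resize(out,(800,int(800*out.shape[0]/w))))
E
python3 m.py
```

```text
top pad [[130.8 193.1]] [array([0.565, 0.373, 0.02 ]), array([0.557, 0.362, 0.06 ])] [[117.0, 189.1], [129.7, 178.7], [144.7, 197.1], [132.1, 207.5]]
top egg [[127.4 241.5]] [array([0.415, 0.379, 0.02 ]), array([0.412, 0.368, 0.06 ])] [[120.9, 234.9], [134.1, 234.9], [134.1, 248.4], [120.9, 248.4]]
top tray [[218.8 209.8]] [array([0.508, 0.101, 0.02 ]), array([0.502, 0.098, 0.06 ])] [[190.0, 216.1], [195.5, 185.7], [241.3, 194.1], [235.8, 224.5]]
top stamp [[274.3 150. ]] [array([ 0.694, -0.072,  0.02 ]), array([ 0.682, -0.07 ,  0.06 ])] [[270.6, 144.6], [278.4, 144.6], [278.4, 155.6], [270.6, 155.6]]
top scale [[327.  215.1]] [array([ 0.486, -0.227,  0.02 ]), array([ 0.481, -0.221,  0.06 ])] [[301.6, 193.5], [348.8, 189.7], [352.6, 236.5], [305.5, 240.3]]
top weight [[387.4 199.1]] [array([ 0.532, -0.417,  0.02 ]), array([ 0.525, -0.406,  0.06 ])] [[382.7, 197.6], [390.2, 193.6], [393.5, 199.7], [386.0, 203.7]]
top bell [[197.9 132.4]] [array([0.756, 0.167, 0.02 ]), array([0.742, 0.162, 0.06 ])] [[187.9, 142.1], [187.9, 122.4], [207.9, 122.4], [207.9, 142.1]]
scene pad [[379.9 184. 
[... 357 characters left out ...]
3, 0.06 ])] [[264.1, 178.9], [313.6, 178.9], [313.6, 205.9], [264.1, 205.9]]
scene stamp [[237.7 244.4]] [array([ 0.669, -0.067,  0.02 ]), array([ 0.695, -0.071,  0.06 ])] [[232.9, 236.6], [241.9, 236.6], [241.9, 253.1], [232.9, 253.1]]
scene scale [[171.3 214.4]] [array([ 0.531, -0.222,  0.02 ]), array([ 0.561, -0.221,  0.06 ])] [[138.1, 185.2], [188.1, 173.6], [198.5, 218.4], [148.5, 230.0]]Traceback (most recent call last):
  File "m.py", line 25, in <module>
    im,off,m=masks(n,o); c=big(m); q=cv2.minAreaRect(c)
                           ~~~^^^
  File "m.py", line 18, in big
    c=max(cv2.findContours(m,0,2)[0],key=cv2.contourArea); return c
ValueError: max() iterable argument is empty
```

```bash
sed -i "s/'weight':(h>20)&(h<32)&(s>140)/'weight':(h>18)\&(h<34)\&(s>120)/" m.py; python3 m.py | grep -E "weight|bell"
```

```text
top weight [[387.1 196.5]] [array([ 0.54 , -0.417,  0.02 ]), array([ 0.533, -0.405,  0.06 ])] [[376.4, 195.8], [390.2, 186.6], [397.6, 197.7], [383.8, 206.9]]
top bell [[197.9 132.4]] [array([0.756, 0.167, 0.02 ]), array([0.742, 0.162, 0.06 ])] [[187.9, 142.1], [187.9, 122.4], [207.9, 122.4], [207.9, 142.1]]
scene weight [[ 99.7 228.1]] [array([ 0.529, -0.419,  0.02 ]), array([ 0.559, -0.41 ,  0.06 ])] [[92.5, 226.0], [106.5, 223.1], [108.1, 230.6], [94.0, 233.5]]
scene bell [[334.8 256.1]] [array([0.765, 0.167, 0.02 ]), array([0.787, 0.155, 0.06 ])] [[323.1, 245.9], [345.9, 245.9], [345.9, 266.4], [323.1, 266.4]]
```

View pics/crops.png

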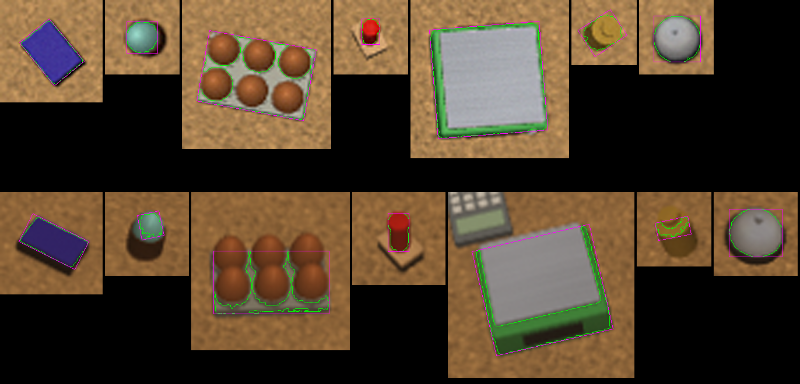

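The crops show clean outlines: pad top, platform, tray, stamp handle, bell. The weight mask is ragged in the scene view. Next: exact frames.

```bash
cat > meas.py <<'E'
from m import *
def rect(n,o,mask,z):
    im,off=crop(n,o); h,s,v=[a.astype(int) for a in hsv(im)]
    c=big(mask(h,s,v).astype(np.uint8)*255)
    W=toplane(P[n],px(c,off),z)[:,:2]
    (cx,cy),(w,l),_=q=cv2.minAreaRect((W*1000).astype(np.float32))
    b=cv2.boxPoints(q); e=[b[1]-b[0],b[2]-b[1]]; e=max(e,key=np.linalg.norm)
    print(n,o,z,'c',round(cx,1),round(cy,1),'size',round(w,1),round(l,1),'long-axis deg',round(np.degrees(np.arctan2(e[1],e[0]))%180,1))
for n in P:
    rect(n,'pad',lambda h,s,v:(h>110)&(h<150)&(s>90),.02)
    rect(n,'scale',lambda h,s,v:cv2.morphologyEx(((s<50)&(v>90)).astype(np.uint8),cv2.MORPH_OPEN,np.ones((9,9))),.058)
rect('top','tray',lambda h,s,v:cv2.morphologyEx(((s<90)|((h<12)&(s>130)&(v<150))).astype(np.uint8),cv2.MORPH_CLOSE,np.ones((9,9))),.015)
rect('top','scale',lambda h,s,v:(h>45)&(h<75)&(s>90),.044)
ctr={}
for n in P:
    im,off=crop(n,'tray'); h,s,v=[a.astype(int) for a in hsv(im)]
    m=((h<10)&(s>130)).astype(np.uint8)*255
    m=cv2.morphologyEx(m,cv2.MORPH_OPEN,np.ones((15,15)))
    nn,_,st,ce=cv2.connectedComponentsWithStats(m); k=[i for i in range(1,nn) if st[i,4]>600]
    print(n,'eggs',len(k),[int(st[i,4]) for i in k]); 
    W=toplane(P[n],px(ce[k],off),.045)[:,:2]*1000; print(W.round(0).tolist(),W.mean(0).round(1))
    # handle ends
    im,off,m=masks(n,'stamp'); c=px(big(m),off); print(n,'stamp',c.min(0).round(1),c.max(0).round(1))
    im,off,m=masks(n,'egg'); c=px(big(m),off); print(n,'egg',c.min(0).round(1),c.max(0).round(1), toplane(P[n],[(c.min(0)+c.max(0))/2],.045).round(3))
def tri(a,b):
    (o1,d1),(o2,d2)=ray(P['top'],[a]),ray(P['scene'],[b]); A=np.c_[d1[0],-d2[0]]; t=np.linalg.lstsq(A,o2-o1,rcond=None)[0]
    p,q=o1+d1[0]*t[0],o2+d2[0]*t[1]; return ((p+q)/2).round(4),np.linalg.norm(p-q).round(4)
print('stamp tri',tri([274.3,150],[237.7,244.4])); print('weight tri',tri([387.1,196.5],[101,229]))
E
python3 meas.py
python3 - <<'E'
import cv2,numpy as np
a=[]
for n,(u,v),r in(("top",(388,197),16),("scene",(101,229),18),("top",(128,242),16),("scene",(361,145),18)):
    im=cv2.imread(f"pics/{n}0.png")[v-r:v+r,u-r:u+r]; a.append(cv2.resize(im,(200,200),interpolation=2))
cv2.imwrite("pics/c2.png",np.hstack(a))
E
```

```text
top pad 0.02 c 564.6 373.3 size 76.7 50.1 long-axis deg 40.3
top scale 0.058 c 484.8 -225.7 size 123.3 124.0 long-axis deg 92.8
scene pad 0.02 c 569.3 374.8 size 73.4 50.2 long-axis deg 40.2
scene scale 0.058 c 487.4 -224.1 size 125.8 122.6 long-axis deg 2.7
top tray 0.015 c 524.4 111.3 size 143.4 96.1 long-axis deg 78.6
top scale 0.044 c 483.6 -223.6 size 141.5 141.9 long-axis deg 92.9
top eggs 0 []Traceback (most recent call last):
  File "meas.py", line 21, in <module>
    W=toplane(P[n],px(ce[k],off),.045)[:,:2]*1000; print(W.round(0).tolist(),W.mean(0).round(1))
      ~~~~~~~^^^^^^^^^^^^^^^^^^^^^^^^^
  File "h.py", line 9, in toplane
    o,d=ray(p,uv); return o+d*((z-o[2])/d[:,2])[:,None]
        ~~~^^^^^^
  File "h.py", line 5, in ray
    n=cv2.undistortPoints(np.float64(uv).reshape(-1,1,2),K,np.array(p['D'])).reshape(-1,2)
      ~~~~~~~~~~~~~~~~~~~^^^^^^^^^^^^^^^^^^^^^^^^^^^^^^^^^^^^^^^^^^^^^^^^^^^
cv2.error: OpenCV(4.12.0) /io/opencv/modules/calib3d/src/undistort.dispatch.cpp:347: error: (-215:Assertion failed) CV_IS_MAT(_src) && CV_IS_MAT(_dst) && (_src->rows == 1 || _src->cols == 1) && (_dst->rows == 1 || _dst->cols == 1) && _src->cols + _src->rows - 1 == _dst->rows + _dst->cols - 1 && (CV_MAT_TYPE(_src->type) == CV_32FC2 || CV_MAT_TYPE(_src->type) == CV_64FC2) && (CV_MAT_TYPE(_dst->type) == CV_32FC2 || CV_MAT_TYPE(_dst->type) == CV_64FC2) in function 'cvUndistortPointsInternal'
```

View pics/c2.png

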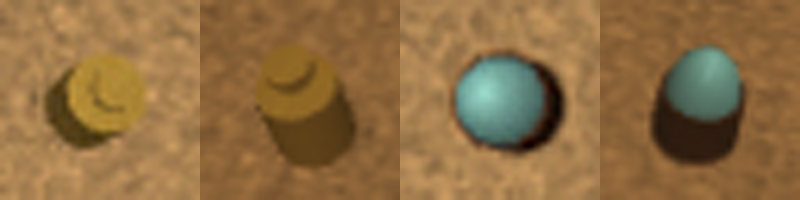

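Crops: weight's bright top disc at about (389,196) top view and (100.5,226) scene view; egg is upright in its dark holder.

```bash
python3 - <<'E'
from m import *
for n,pts in dict(top=dict(weight=(389.0,195.8),egg=(127.4,241.5),stamp=(274.3,150)),scene=dict(weight=(100.4,225.6),egg=(361.7,140.5),stamp=(237.7,244.4))).items():
    for o,u in pts.items():
        print(n,o,{z:toplane(P[n],[u],z)[0,:2].round(4).tolist() for z in(.042,.05)})
n='top'
E
cat > go.py <<'E'
# python3 go.py x y z psi_deg : rows needed from the present pose (world target; psi = direction of tool x)
import sys
from h import *
from workcell import env
def plan(x,y,z,psi):
    s=env.read_state(); Rc=R.from_quat(s['tcp_rot']).as_matrix(); q=s['joint_positions']
    c=np.radians(psi); c-=np.pi*round((c-(np.arctan2(y,x)))/np.pi)   # keep last joint near 0
    X=np.array([np.cos(c),np.sin(c),0]); Y=np.array([0,0,-1.]); T=np.c_[X,Y,np.cross(X,Y)]
    d=Rc.T@(np.array([x,y,z])-s['ee_pos'])*1000; r=R.from_matrix(Rc.T@T).as_rotvec()
    print(round(s['time'],2),'row',d.round(1).tolist(),r.round(3).tolist(),'rows>=',round(max(np.linalg.norm(d)/50,np.degrees(np.linalg.norm(r))/8.59),1),'gap',round(s['finger_gap'],4),'F',np.round(s['ft_force'],1),'at',np.round(s['ee_pos'],4))
a=list(map(float,sys.argv[1:])); 
for i in range(0,len(a),4): plan(*a[i:i+4])
E
python3 go.py .45 -.15 .2 130.3 .567 .374 .12 130.3
```

```text
top weight {0.042: [0.5386, -0.4167], 0.05: [0.5371, -0.4143]}
top egg {0.042: [0.4132, 0.3728], 0.05: [0.4125, 0.3706]}
top stamp {0.042: [0.6875, -0.071], 0.05: [0.6852, -0.0706]}
scene weight {0.042: [0.5379, -0.412], 0.05: [0.544, -0.4103]}
scene egg {0.042: [0.4125, 0.3774], 0.05: [0.4196, 0.3732]}
scene stamp {0.042: [0.6833, -0.0689], 0.05: [0.6883, -0.0698]}
0.1 row [-286.4, 39.2, 394.5] [-0.001, -0.437, -0.001] rows>= 9.8 gap 0.0852 F [-0.2 -0.5  0.4] at [ 0.145  -0.5303  0.2388]
0.1 row [-760.9, 119.9, 645.4] [-0.001, -0.437, -0.001] rows>= 20.1 gap 0.0852 F [-0.2 -0.5  0.4] at [ 0.145  -0.5303  0.2388]
```

>>> carry_out:
  targets:
    - [-286,39,394,0,-0.437,0,0]
    - [-286,39,394,0,-0.437,0,0]
    - [-286,39,394,0,-0.437,0,0]
    - [-286,39,394,0,-0.437,0,0]
    - [-286,39,394,0,-0.437,0,0]
    - [-286,39,394,0,-0.437,0,0]
    - [-286,39,394,0,-0.437,0,0]
    - [-286,39,394,0,-0.437,0,0]
    - [-286,39,394,0,-0.437,0,0]
    - [-286,39,394,0,-0.437,0,0]
  newtons: 40

```text
time: 1.1
ee_pos: [0.4507, -0.148, 0.1999]
tcp_rot: [-0.641, 0.297, -0.296, 0.642]
ft_force: [0.2, -1.2, -0.8]
finger_gap: 0.0854
```

```bash
python3 go.py .567 .374 .2 130.2
```

```text
1.1 row [-322.2, 0.8, 426.9] [-0.001, 0.003, -0.002] rows>= 10.7 gap 0.0854 F [ 0.2 -1.2 -0.8] at [ 0.4507 -0.148   0.1999]
```

>>> carry_out:
  targets:
    - [-322,0,427,0,0,0,0]
    - [-322,0,427,0,0,0,0]
    - [-322,0,427,0,0,0,0]
    - [-322,0,427,0,0,0,0]
    - [-322,0,427,0,0,0,0]
    - [-322,0,427,0,0,0,0]
    - [-322,0,427,0,0,0,0]
    - [-322,0,427,0,0,0,0]
    - [-322,0,427,0,0,0,0]
    - [-322,0,427,0,0,0,0]

```text
time: 2.1
ee_pos: [0.5589, 0.3396, 0.2004]
tcp_rot: [-0.642, 0.297, -0.296, 0.642]
ft_force: [0.7, 0.2, 0.7]
finger_gap: 0.0856
```

>>> carry_out:
  targets:
    - [-8,50,10,0,0,0,0]
    - [-8,80,10,0,0,0,0]
    - [-8,80,10,0,0,0,0]
    - [-8,80,10,0,0,0,0]

```text
time: 2.5
ee_pos: [0.5615, 0.3521, 0.1211]
tcp_rot: [-0.642, 0.297, -0.296, 0.642]
ft_force: [0.0, 0.3, 1.3]
finger_gap: 0.0852
```

```bash
python3 go.py .567 .374 .06 130.2; python3 - <<'E'
from workcell import eyes; import cv2
from h import *
p=eyes.camera_params("wrist"); im=eyes.camera("wrist")[:,:,::-1].copy()
cv2.imwrite("pics/w1.png",im)
h,s,v=[a.astype(int) for a in cv2.split(cv2.cvtColor(im,cv2.COLOR_BGR2HSV))]
c=max(cv2.findContours(((h>110)&(h<150)&(s>90)).astype(np.uint8),0,2)[0],key=cv2.contourArea).reshape(-1,2)
q=cv2.minAreaRect((toplane(p,c,.02)[:,:2]*1000).astype(np.float32)); print(q,c.min(0),c.max(0))
E
```

```text
2.5 row [-13.0, 61.1, 18.4] [-0.0, 0.003, -0.002] rows>= 1.3 gap 0.0852 F [0.  0.3 1.3] at [0.5615 0.3521 0.1211]
((566.2071533203125, 377.3764953613281), (72.73086547851562, 48.7662353515625), 39.92961502075195) [199 121] [266 216]
```

View pics/w1.png

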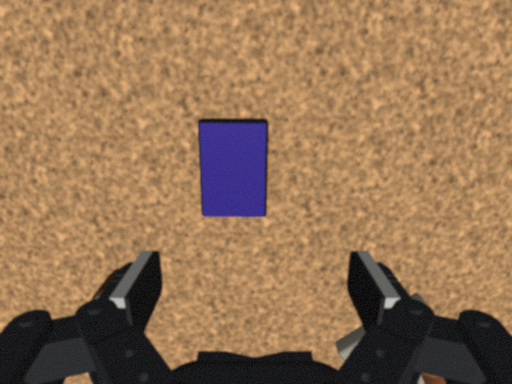

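The wrist view shows the violet top at (199–266, 121–216). It comes out as 72.7 x 48.8 mm (true 72 x 48) at (0.566, 0.377), agreeing with the fixed cameras within 3 mm.

```bash
python3 go.py .566 .377 .05 130
```

```text
2.55 row [-16.3, 72.4, 18.9] [-0.003, 0.007, -0.001] rows>= 1.5 gap 0.0857 F [-0.4  0.2  0.6] at [0.5621 0.3521 0.1224]
```

>>> carry_out:
  targets:
    - [-16,36,19,0,0.007,0,0.2]
    - [-16,72,19,0,0.007,0,0.2]
    - [-16,72,19,0,0.007,0,0.2]
    - [-16,95,19,0,0.007,0,0.2]
    - [-16,105,19,0,0.007,0,0.2]
    - [-16,109,19,0,0.007,0,0.2]
    - [-16,109,19,0,0.007,0,0.2]

```text
time: 3.25
ee_pos: [0.5669, 0.3768, 0.0147]
tcp_rot: [-0.639, 0.299, -0.3, 0.642]
ft_force: [0.6, 0.8, 0.4]
finger_gap: 0.0683
```

>>> carry_out:
  targets:
    - [0,3,0,0,0,0,0.2]
    - [0,5,0,0,0,0,0.2]
    - [0,6,0,0,0,0,0.2]
    - [0,7,0,0,0,0,0.2]

```text
time: 3.65
ee_pos: [0.567, 0.3768, 0.0079]
tcp_rot: [-0.639, 0.299, -0.3, 0.642]
ft_force: [-0.5, -0.3, 0.4]
finger_gap: 0.0685
```

>>> carry_out:
  targets:
    - [0,0,0,0,0,0,0.5]
    - [0,0,0,0,0,0,0.5]
    - [0,0,0,0,0,0,0.6]
    - [0,0,0,0,0,0,0.6]
    - [0,0,0,0,0,0,0.6]

```text
time: 4.15
ee_pos: [0.5671, 0.377, 0.0081]
tcp_rot: [-0.639, 0.299, -0.3, 0.642]
ft_force: [0.0, -0.0, 3.1]
finger_gap: 0.051
```

>>> carry_out:
  targets:
    - [0,-8,0,0,0,0,0.6]
    - [0,-25,0,0,0,0,0.6]
    - [0,-60,0,0,0,0,0.6]
    - [0,-100,0,0,0,0,0.6]
    - [0,-130,0,0,0,0,0.6]
    - [0,-130,0,0,0,0,0.6]

```text
time: 4.75
ee_pos: [0.5681, 0.3772, 0.1434]
tcp_rot: [-0.637, 0.296, -0.302, 0.645]
ft_force: [0.1, 0.1, -2.2]
finger_gap: 0.051
```

```bash
python3 - <<'E'
import numpy as np
t=np.radians(2.8); c=np.array([.4855,-.2245]); print('pad',c+.138*np.array([-np.sin(t),np.cos(t)]))
t=np.radians(-11.4); print('egg',np.array([.522,.11])+.101*np.array([np.cos(t),np.sin(t)]))
E
python3 go.py .479 -.0865 .138 2.8; python3 - <<'E'
from workcell import eyes; import cv2
cv2.imwrite("pics/w2.png",eyes.camera("wrist")[:,:,::-1])
E
```

```text
pad [ 0.47875873 -0.08666475]
egg [0.62100739 0.09003661]
4.75 row [298.2, 1.3, -366.2] [-0.011, -0.922, 0.008] rows>= 9.4 gap 0.051 F [ 0.1  0.1 -2.2] at [0.5681 0.3772 0.1434]
```

View pics/w2.png

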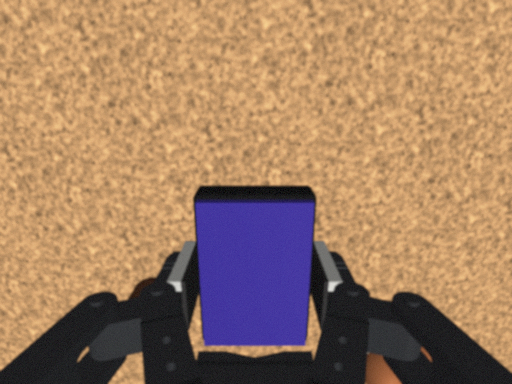

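The pad is held (gap 51 mm) with its long side across the pads, roughly centred. Now over to the scale.

>>> carry_out:
  targets:
    - [298,1,-366,-0.011,-0.922,0.008,0.6]
    - [298,1,-366,-0.011,-0.922,0.008,0.6]
    - [298,1,-366,-0.011,-0.922,0.008,0.6]
    - [298,1,-366,-0.011,-0.922,0.008,0.6]
    - [298,1,-366,-0.011,-0.922,0.008,0.6]
    - [298,1,-366,-0.011,-0.922,0.008,0.6]
    - [298,1,-366,-0.011,-0.922,0.008,0.6]
    - [298,1,-366,-0.011,-0.922,0.008,0.6]
    - [298,1,-366,-0.011,-0.922,0.008,0.6]
    - [298,1,-366,-0.011,-0.922,0.008,0.6]

```text
time: 5.8
ee_pos: [0.4764, -0.089, 0.1352]
tcp_rot: [0.707, 0.014, -0.019, -0.707]
ft_force: [0.2, 0.2, -0.5]
finger_gap: 0.0512
```

```bash
cat > wl.py <<'E'
# wrist look: saves picture, prints violet-top rectangle on plane z
import sys
from workcell import eyes,env
from h import *
def look(name):
    p=eyes.camera_params("wrist"); im=eyes.camera("wrist")[:,:,::-1].copy(); cv2.imwrite(f"pics/{name}.png",im); return p,im
def violet(p,im,z):
    h,s,v=[a.astype(int) for a in cv2.split(cv2.cvtColor(im,cv2.COLOR_BGR2HSV))]
    c=max(cv2.findContours(((h>110)&(h<150)&(s>90)).astype(np.uint8),0,2)[0],key=cv2.contourArea).reshape(-1,2)
    print('violet',cv2.minAreaRect((toplane(p,c,z)[:,:2]*1000).astype(np.float32)),c.min(0),c.max(0))
E
python3 - <<'E'
from wl import *
p,im=look('w3'); z=env.read_state()['ee_pos'][2]
violet(p,im,z-.008+.02)
E
python3 go.py .479 -.0865 .03 2.8
```

```text
violet ((477.1316833496094, -88.50172424316406), (49.38853073120117, 72.19035339355469), 2.912017822265625) [195 199] [314 344]
5.85 row [3.7, 105.1, 6.2] [0.002, -0.004, -0.007] rows>= 2.1 gap 0.0504 F [ 2.4 -3.6 -1.1] at [ 0.4763 -0.0926  0.1352]
```

>>> carry_out:
  targets:
    - [3,45,5,0,0,-0.007,0.6]
    - [3,85,5,0,0,-0.007,0.6]
    - [3,105,5,0,0,-0.007,0.6]
    - [3,118,5,0,0,-0.007,0.6]
    - [3,123,5,0,0,-0.007,0.6]
    - [3,126,5,0,0,-0.007,0.6]
    - [3,127,5,0,0,-0.007,0.6]

```text
time: 6.55
ee_pos: [0.478, -0.0876, 0.0081]
tcp_rot: [0.708, 0.016, -0.016, -0.706]
ft_force: [-0.8, 0.7, 0.8]
finger_gap: 0.051
```

```bash
python3 go.py .479 -.0865 .008 2.8
```

```text
6.55 row [1.0, 0.1, 1.1] [0.002, -0.004, -0.001] rows>= 0.0 gap 0.051 F [-0.8  0.7  0.8] at [ 0.478  -0.0876  0.0081]
```

>>> carry_out:
  targets:
    - [0,0,0,0,0,0,0.2]
    - [0,0,0,0,0,0,0.2]
    - [0,0,0,0,0,0,0.2]
    - [0,-20,0,0,0,0,0.2]
    - [0,-70,0,0,0,0,0.2]
    - [0,-120,0,0,0,0,0.2]
    - [0,-150,-20,0,0,0,0.3]
    - [0,-150,-20,0,0,0,0.3]

```text
time: 7.35
ee_pos: [0.4809, -0.1093, 0.1626]
tcp_rot: [0.709, 0.018, -0.013, -0.704]
ft_force: [-0.2, 0.7, -0.7]
finger_gap: 0.0602
```

```bash
python3 - <<'E'
from wl import *
p,im=look('w4'); violet(p,im,.02)
E
python3 go.py .65 -.073 .15 -6 
```

```text
violet ((478.3237609863281, -87.56867980957031), (48.826541900634766, 71.93736267089844), 2.5060794353485107) [222 113] [280 195]
7.4 row [171.6, 10.5, 27.7] [0.004, 0.149, 0.004] rows>= 3.5 gap 0.0596 F [ 1.4 -0.2 -0.1] at [ 0.4797 -0.1081  0.16  ]
```

View pics/w4.png

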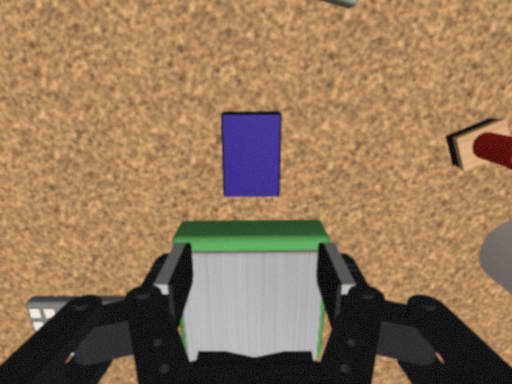

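The pad sits square to the scale, its violet top at (222–280, 113–195), measured at (0.478, −0.088). The stamp is at right (490,145), with the mug's edge at (505,250).

```bash
python3 go.py .685 -.115 .155 0 
```

```text
7.4 row [204.8, 5.8, -15.9] [0.005, 0.044, 0.004] rows>= 4.1 gap 0.0596 F [ 1.4 -0.2 -0.1] at [ 0.4797 -0.1081  0.16  ]
```

>>> carry_out:
  targets:
    - [205,6,-16,0,0.044,0,0.3]
    - [205,6,-16,0,0.044,0,0.35]
    - [205,6,-16,0,0.044,0,0.4]
    - [205,6,-16,0,0.044,0,0.4]
    - [205,6,-16,0,0.044,0,0.4]
    - [205,6,-16,0,0.044,0,0.4]

```text
time: 8.0
ee_pos: [0.6853, -0.1144, 0.1519]
tcp_rot: [0.708, 0.0, -0.0, -0.706]
ft_force: [-0.5, 0.0, 0.4]
finger_gap: 0.0509
```

```bash
python3 - <<'E'
from wl import *
p,im=look('w5'); h,s,v=[a.astype(int) for a in cv2.split(cv2.cvtColor(im,cv2.COLOR_BGR2HSV))]
c=max(cv2.findContours((((h<6)|(h>174))&(s>180)).astype(np.uint8),0,2)[0],key=cv2.contourArea).reshape(-1,2)
print(c.min(0),c.max(0)); m=(c.min(0)+c.max(0))/2
print([(z,toplane(p,[m],z)[0].round(4).tolist()) for z in(.045,.07)])
E
python3 go.py .687 -.07 .075 0
```

```text
[237 117] [270 154]
[(0.045, [0.685, -0.0697, 0.045]), (0.07, [0.6851, -0.0661, 0.07])]
8.05 row [2.6, 77.7, 44.8] [0.003, 0.0, 0.0] rows>= 1.8 gap 0.0514 F [-0.7  0.9  0.3] at [ 0.6844 -0.1146  0.1529]
```

View pics/w5.png

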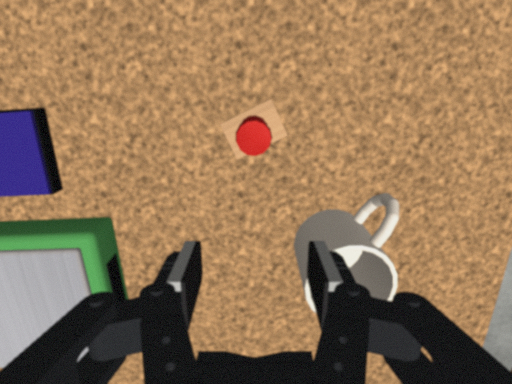

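Wrist view: stamp handle's top disc at (254,137), foot turned about 27°. The mug is at (350,260), well clear of the fingers' path.

>>> carry_out:
  targets:
    - [1,15,45,0,0,0,0.4]
    - [1,45,45,0,0,0,0.4]
    - [1,60,45,0,0,0,0.4]
    - [1,85,45,0,0,0,0.4]
    - [1,105,45,0,0,0,0.4]
    - [1,113,45,0,0,0,0.4]
    - [1,113,45,0,0,0,0.4]
    - [1,113,45,0,0,0,0.8]
    - [1,113,45,0,0,0,0.9]
    - [1,113,45,0,0,0,0.9]

```text
time: 9.05
ee_pos: [0.6857, -0.0701, 0.0411]
tcp_rot: [0.709, 0.001, 0.001, -0.706]
ft_force: [-2.3, -0.7, 5.3]
finger_gap: 0.0238
```

>>> carry_out:
  targets:
    - [0,0,0,0,0,0,0.9]
    - [0,0,0,0,0,0,0.9]
    - [0,-20,0,0,0,0,0.9]
    - [0,-60,0,0,0,0,0.9]
    - [0,-80,0,0,0,0,0.9]
    - [0,-80,0,0,0,0,0.9]

```text
time: 9.65
ee_pos: [0.6869, -0.07, 0.1246]
tcp_rot: [0.709, 0.003, 0.003, -0.705]
ft_force: [0.9, 0.3, -0.2]
finger_gap: 0.0238
```

```bash
python3 go.py .4783 -.0876 .12 65.8
```

```text
9.65 row [-208.6, 2.9, -17.5] [0.01, -1.148, 0.004] rows>= 7.7 gap 0.0238 F [ 0.9  0.3 -0.2] at [ 0.6869 -0.07    0.1246]
```

>>> carry_out:
  targets:
    - [-208,3,-17,0.01,-1.148,0,0.9]
    - [-208,3,-17,0.01,-1.148,0,0.9]
    - [-208,3,-17,0.01,-1.148,0,0.9]
    - [-208,3,-17,0.01,-1.148,0,0.9]
    - [-208,3,-17,0.01,-1.148,0,0.9]
    - [-208,3,-17,0.01,-1.148,0,0.9]
    - [-208,3,-17,0.01,-1.148,0,0.9]
    - [-208,3,-17,0.01,-1.148,0,0.9]
    - [-208,3,-17,0.01,-1.148,0,0.9]
    - [-208,3,-17,0.01,-1.148,0,0.9]

```text
time: 10.65
ee_pos: [0.4785, -0.087, 0.1192]
tcp_rot: [-0.594, -0.384, 0.382, 0.595]
ft_force: [0.8, 0.2, 0.0]
finger_gap: 0.0239
```

```bash
python3 - <<'E'
from wl import *
p,im=look('w6')
E
python3 go.py .4783 -.0876 .064 65.8
```

```text
10.7 row [-0.9, 55.4, 0.1] [0.001, -0.002, 0.003] rows>= 1.1 gap 0.0242 F [-0.5 -0.2 -0.2] at [ 0.4786 -0.087   0.1194]
```

View pics/w6.png

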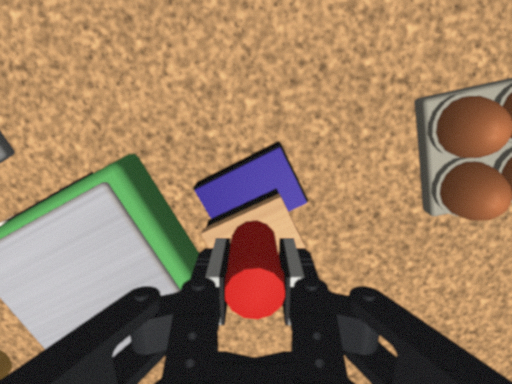

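The stamp hangs upright with its foot edges parallel to the pad beneath. Lowering it.

>>> carry_out:
  targets:
    - [-1,30,0,0,0,0,0.9]
    - [-1,50,0,0,0,0,0.9]
    - [-1,55,0,0,0,0,0.9]
    - [-1,57,0,0,0,0,0.9]
    - [-1,58,0,0,0,0,0.9]
    - [-1,58,0,0,0,0,0.9]

```text
time: 11.3
ee_pos: [0.4787, -0.0879, 0.0621]
tcp_rot: [-0.594, -0.385, 0.382, 0.594]
ft_force: [0.6, 0.6, -0.4]
finger_gap: 0.0235
```

>>> carry_out:
  targets:
    - [0,1,0,0,0,0,0.9]
    - [0,1,0,0,0,0,0.9]

```text
time: 11.5
ee_pos: [0.479, -0.088, 0.0615]
tcp_rot: [0.595, 0.385, -0.382, -0.594]
ft_force: [0.7, 0.4, -0.5]
finger_gap: 0.0235
```

>>> carry_out:
  targets:
    - [0,0,0,0,0,0,0.5]
    - [0,0,0,0,0,0,0.5]
    - [0,0,0,0,0,0,0.5]
    - [0,0,0,0,0,0,0.5]
    - [0,-20,0,0,0,0,0.5]
    - [0,-60,0,0,0,0,0.5]
    - [0,-100,0,0,0,0,0.3]
    - [0,-100,0,0,0,0,0.3]

```text
time: 12.3
ee_pos: [0.4804, -0.0889, 0.166]
tcp_rot: [0.597, 0.387, -0.38, -0.591]
ft_force: [-0.5, -0.0, -0.7]
finger_gap: 0.0597
```

```bash
python3 go.py .538 -.46 .165 0
```

```text
12.3 row [-314.4, 2.5, -205.4] [0.009, 1.146, 0.01] rows>= 7.6 gap 0.0597 F [-0.5 -0.  -0.7] at [ 0.4804 -0.0889  0.166 ]
```

>>> carry_out:
  targets:
    - [-314,2,-205,0.009,1.146,0.01,0.2]
    - [-314,2,-205,0.009,1.146,0.01,0.2]
    - [-314,2,-205,0.009,1.146,0.01,0.2]
    - [-314,2,-205,0.009,1.146,0.01,0.2]
    - [-314,2,-205,0.009,1.146,0.01,0.2]
    - [-314,2,-205,0.009,1.146,0.01,0.2]
    - [-314,2,-205,0.009,1.146,0.01,0.2]
    - [-314,2,-205,0.009,1.146,0.01,0.2]
    - [-314,2,-205,0.009,1.146,0.01,0.2]
    - [-314,2,-205,0.009,1.146,0.01,0.2]

```text
time: 13.3
ee_pos: [0.5375, -0.4592, 0.1641]
tcp_rot: [-0.706, 0.0, 0.001, 0.708]
ft_force: [-0.6, 0.2, -0.5]
finger_gap: 0.0683
```

```bash
python3 - <<'E'
from wl import *
p,im=look('w7'); h,s,v=[a.astype(int) for a in cv2.split(cv2.cvtColor(im,cv2.COLOR_BGR2HSV))]
c=max(cv2.findContours(((h>20)&(h<34)&(s>130)).astype(np.uint8),0,2)[0],key=cv2.contourArea).reshape(-1,2)
print(c.min(0),c.max(0)); m=(c.min(0)+c.max(0))/2
print([(z,toplane(p,[m],z)[0].round(4).tolist()) for z in(.02,.031,.042,.062)]); print(proj(p,[[.538,-.414,z] for z in(0,.042,.062)]).round(0))
E
python3 go.py .538 -.414 .1 0
```

```text
[424 383] [424 383]
[(0.02, [0.7333, -0.7003, 0.02]), (0.031, [0.7256, -0.6877, 0.031]), (0.042, [0.7179, -0.675, 0.042]), (0.062, [0.7038, -0.652, 0.062])]
[[255. 127.]
 [255. 133.]
 [255. 136.]]
13.35 row [0.4, 64.8, 44.5] [-0.001, 0.002, -0.001] rows>= 1.6 gap 0.0683 F [ 0.3  0.2 -0. ] at [ 0.5377 -0.4585  0.1647]
```

View pics/w7.png

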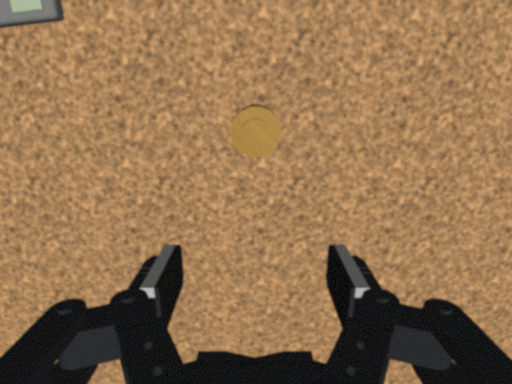

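Weight disc at (255,131), predicted (255,133) for (0.538, −0.414): within 2 mm. Grasp around the body.

>>> carry_out:
  targets:
    - [0,20,46,0,0,0,0.2]
    - [0,60,46,0,0,0,0.2]
    - [0,80,46,0,0,0,0.2]
    - [0,115,46,0,0,0,0.2]
    - [0,138,46,0,0,0,0.2]
    - [0,147,46,0,0,0,0.2]
    - [0,147,46,0,0,0,0.2]
    - [0,147,46,0,0,0,0.5]
    - [0,147,46,0,0,0,0.7]
    - [0,147,46,0,0,0,0.7]
  newtons: 50

```text
time: 14.35
ee_pos: [0.5383, -0.4128, 0.0197]
tcp_rot: [0.707, 0.001, -0.0, -0.707]
ft_force: [-0.7, 0.7, 6.4]
finger_gap: 0.0387
```

>>> carry_out:
  targets:
    - [0,0,0,0,0,0,0.7]
    - [0,0,0,0,0,0,0.7]
    - [0,0,0,0,0,0,0.7]
    - [0,-20,0,0,0,0,0.7]
    - [0,-60,0,0,0,0,0.7]
    - [0,-100,0,0,0,0,0.7]
    - [0,-130,0,0,0,0,0.7]
    - [0,-130,0,0,0,0,0.7]

```text
time: 15.15
ee_pos: [0.5391, -0.4138, 0.1543]
tcp_rot: [0.71, 0.003, 0.002, -0.705]
ft_force: [-0.2, -0.3, -3.2]
finger_gap: 0.0385
```

```bash
python3 go.py .4855 -.2245 .148 2.8
```

```text
15.15 row [-53.3, 4.6, 189.5] [0.007, -0.047, 0.007] rows>= 3.9 gap 0.0385 F [-0.2 -0.3 -3.2] at [ 0.5391 -0.4138  0.1543]
```

>>> carry_out:
  targets:
    - [-53,5,190,0.007,-0.047,0.007,0.7]
    - [-53,5,190,0.007,-0.047,0.007,0.7]
    - [-53,5,190,0.007,-0.047,0.007,0.7]
    - [-53,5,190,0.007,-0.047,0.007,0.7]
    - [-53,5,190,0.007,-0.047,0.007,0.7]
    - [-53,5,190,0.007,-0.047,0.007,0.7]
    - [-53,5,190,0.007,-0.047,0.007,0.7]

```text
time: 15.85
ee_pos: [0.486, -0.2247, 0.1468]
tcp_rot: [0.707, 0.017, -0.017, -0.707]
ft_force: [-0.1, -0.4, -3.3]
finger_gap: 0.0383
```

```bash
python3 go.py .4855 -.2245 .085 2.8;  python3 - <<'E'
from wl import *
look('w8'); cv2.imwrite("pics/t8.png",eyes.camera("top")[:,:,::-1])
E
```

```text
15.85 row [-0.4, 61.8, 0.2] [0.0, -0.001, -0.0] rows>= 1.2 gap 0.0383 F [-0.1 -0.4 -3.3] at [ 0.486  -0.2247  0.1468]
```

View pics/w8.png

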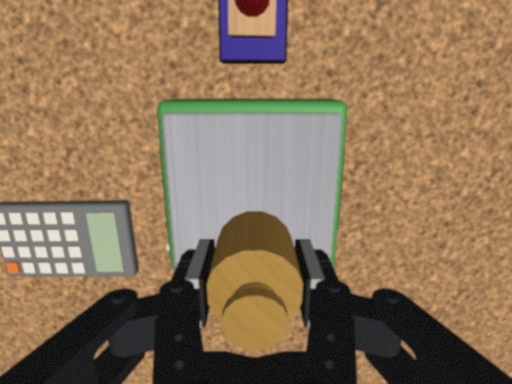

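The weight hangs upright, centred left-right on the platform, and the stamp stands mid-pad at (253,15). Lowering gently.

>>> carry_out:
  targets:
    - [0,30,0,0,0,0,0.7]
    - [0,50,0,0,0,0,0.7]
    - [0,60,0,0,0,0,0.7]
    - [0,64,0,0,0,0,0.7]
    - [0,66,0,0,0,0,0.7]
    - [0,67,0,0,0,0,0.7]
    - [0,67,0,0,0,0,0.7]

```text
time: 16.65
ee_pos: [0.4862, -0.2252, 0.0805]
tcp_rot: [0.707, 0.017, -0.017, -0.707]
ft_force: [0.2, -0.9, -2.9]
finger_gap: 0.0385
```

>>> carry_out:
  targets:
    - [0,1,0,0,0,0,0.7]
    - [0,1,0,0,0,0,0.7]
    - [0,1.5,0,0,0,0,0.7]
    - [0,1.5,0,0,0,0,0.7]

```text
time: 17.05
ee_pos: [0.4862, -0.2252, 0.0791]
tcp_rot: [0.707, 0.017, -0.017, -0.707]
ft_force: [-0.2, -0.0, -3.7]
finger_gap: 0.0388
```

>>> carry_out:
  targets:
    - [0,0.5,0,0,0,0,0.7]
    - [0,1,0,0,0,0,0.7]
    - [0,1,0,0,0,0,0.7]

```text
time: 17.35
ee_pos: [0.4862, -0.2252, 0.078]
tcp_rot: [0.707, 0.017, -0.017, -0.707]
ft_force: [0.5, 0.3, -3.3]
finger_gap: 0.0385
```

>>> carry_out:
  targets:
    - [0,0.5,0,0,0,0,0.7]
    - [0,1,0,0,0,0,0.7]
    - [0,1,0,0,0,0,0.7]

```text
time: 17.65
ee_pos: [0.4862, -0.2252, 0.0777]
tcp_rot: [0.707, 0.017, -0.017, -0.706]
ft_force: [-1.8, -0.3, 5.6]
finger_gap: 0.0385
```

Contact (force went from −3.3 to +5.6 N). Release.

>>> carry_out:
  targets:
    - [0,0,0,0,0,0,0.4]
    - [0,0,0,0,0,0,0.3]
    - [0,0,0,0,0,0,0.3]
    - [0,0,0,0,0,0,0.3]
    - [0,-20,0,0,0,0,0.3]
    - [0,-60,0,0,0,0,0.3]
    - [0,-110,0,0,0,0,0.3]
    - [0,-130,0,0,0,0,0.2]
    - [0,-130,0,0,0,0,0.2]

```text
time: 18.55
ee_pos: [0.487, -0.2257, 0.2108]
tcp_rot: [0.709, 0.019, -0.015, -0.705]
ft_force: [-0.5, 0.8, -1.2]
finger_gap: 0.0685
```

```bash
python3 go.py .445 .33 .165 -45
```

```text
18.55 row [-15.6, 42.6, 557.3] [0.003, 0.833, 0.008] rows>= 11.2 gap 0.0685 F [-0.5  0.8 -1.2] at [ 0.487  -0.2257  0.2108]
```

```bash
sed -i 's/c-=np.pi\*round.*$/pass/' go.py; python3 go.py .374 .3515 .165 -60; python3 - <<'E'
from workcell import env,eyes; import numpy as np
E=eyes.camera_params("wrist")["extrinsics"]; print(-E[:3,:3].T@E[:3,3]-env.read_state()['ee_pos'])
E
```

```text
18.55 row [-85.5, 42.1, 582.2] [0.002, 1.095, 0.008] rows>= 11.8 gap 0.0685 F [-0.5  0.8 -1.2] at [ 0.487  -0.2257  0.2108]
[-0.00394226  0.07904838  0.13289857]
```

>>> carry_out:
  targets:
    - [-85,42,582,0,1.095,0.008,0.2]
    - [-85,42,582,0,1.095,0.008,0.2]
    - [-85,42,582,0,1.095,0.008,0.2]
    - [-85,42,582,0,1.095,0.008,0.2]
    - [-85,42,582,0,1.095,0.008,0.2]
    - [-85,42,582,0,1.095,0.008,0.15]
    - [-85,42,582,0,1.095,0.008,0.15]
    - [-85,42,582,0,1.095,0.008,0.15]
    - [-85,42,582,0,1.095,0.008,0.15]
    - [-85,42,582,0,1.095,0.008,0.15]

```text
time: 19.55
ee_pos: [0.3983, 0.228, 0.1731]
tcp_rot: [0.613, -0.354, 0.354, -0.611]
ft_force: [0.8, -0.6, 0.9]
finger_gap: 0.0725
```

```bash
python3 go.py .374 .3515 .165 -60
```

```text
19.55 row [-119.2, 7.9, 40.6] [0.003, -0.001, 0.001] rows>= 2.5 gap 0.0725 F [ 0.8 -0.6  0.9] at [0.3983 0.228  0.1731]
```

>>> carry_out:
  targets:
    - [-119,8,40,0,0,0,0.15]
    - [-119,8,40,0,0,0,0.15]
    - [-119,8,40,0,0,0,0.15]
    - [-119,8,40,0,0,0,0.15]
    - [-119,8,40,0,0,0,0.15]

```text
time: 20.05
ee_pos: [0.373, 0.351, 0.1636]
tcp_rot: [0.614, -0.354, 0.353, -0.611]
ft_force: [-0.2, -0.3, 0.3]
finger_gap: 0.0727
```

```bash
python3 - <<'E'
from wl import *
p,im=look('w9'); h,s,v=[a.astype(int) for a in cv2.split(cv2.cvtColor(im,cv2.COLOR_BGR2HSV))]
c=max(cv2.findContours(((h>75)&(h<110)&(s>60)).astype(np.uint8),0,2)[0],key=cv2.contourArea).reshape(-1,2)
print(c.min(0),c.max(0)); m=(c.min(0)+c.max(0))/2
print([(z,toplane(p,[m],z)[0].round(4).tolist()) for z in(.034,.042,.05)])
E
python3 go.py .413 .374 .1 -60
```

```text
[228 102] [277 152]
[(0.034, [0.4138, 0.3764, 0.034]), (0.042, [0.4146, 0.3768, 0.042]), (0.05, [0.4155, 0.3773, 0.05])]
20.1 row [-0.7, 63.8, 46.4] [0.005, -0.001, 0.001] rows>= 1.6 gap 0.0726 F [ 0.8  0.  -0.2] at [0.3733 0.3504 0.164 ]
```

View pics/w9.png

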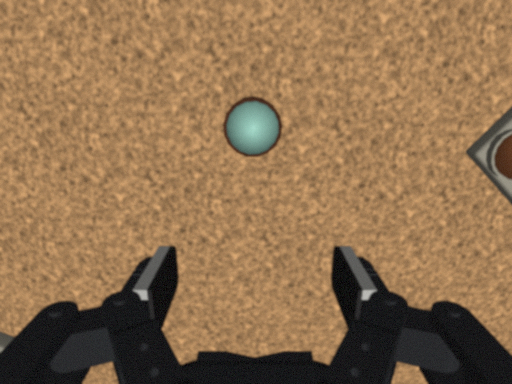

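Egg at (252,127) with the dark holder ring concentric: (0.414, 0.3765), upright.

>>> carry_out:
  targets:
    - [-2,20,48,0.005,0,0,0.15]
    - [-2,55,48,0.005,0,0,0.15]
    - [-2,70,48,0.005,0,0,0.15]
    - [-2,100,48,0.005,0,0,0.15]
    - [-2,130,48,0.005,0,0,0.15]
    - [-2,145,48,0.005,0,0,0.15]
    - [-2,150,48,0.005,0,0,0.15]
    - [-2,150,48,0.005,0,0,0.35]
    - [-2,150,48,0.005,0,0,0.6]
    - [-2,150,48,0.005,0,0,0.6]
  newtons: 40

```text
time: 21.1
ee_pos: [0.414, 0.3757, 0.0149]
tcp_rot: [-0.612, 0.353, -0.355, 0.613]
ft_force: [1.5, -0.8, 2.5]
finger_gap: 0.0459
```

>>> carry_out:
  targets:
    - [0,0,0,0,0,0,0.6]
    - [0,0,0,0,0,0,0.6]
    - [0,-10,0,0,0,0,0.6]
    - [0,-40,0,0,0,0,0.6]
    - [0,-80,0,0,0,0,0.6]
    - [0,-120,0,0,0,0,0.6]
    - [0,-120,0,0,0,0,0.6]

```text
time: 21.8
ee_pos: [0.4155, 0.3769, 0.1408]
tcp_rot: [-0.608, 0.351, -0.356, 0.616]
ft_force: [-0.1, 0.3, -0.9]
finger_gap: 0.0458
```

```bash
python3 go.py .621 .09 .13 -101.4
```

```text
21.8 row [351.2, 11.5, 34.8] [-0.013, 0.721, -0.004] rows>= 7.1 gap 0.0458 F [-0.1  0.3 -0.9] at [0.4155 0.3769 0.1408]
```

>>> carry_out:
  targets:
    - [351,11,35,-0.013,0.721,0,0.6]
    - [351,11,35,-0.013,0.721,0,0.6]
    - [351,11,35,-0.013,0.721,0,0.6]
    - [351,11,35,-0.013,0.721,0,0.6]
    - [351,11,35,-0.013,0.721,0,0.6]
    - [351,11,35,-0.013,0.721,0,0.6]
    - [351,11,35,-0.013,0.721,0,0.6]
    - [351,11,35,-0.013,0.721,0,0.6]
    - [351,11,35,-0.013,0.721,0,0.6]
    - [351,11,35,-0.013,0.721,0,0.6]

```text
time: 22.8
ee_pos: [0.6203, 0.0911, 0.1303]
tcp_rot: [-0.448, 0.548, -0.545, 0.448]
ft_force: [0.2, -0.0, -0.8]
finger_gap: 0.0457
```

```bash
python3 go.py .621 .09 .025 -101.4; python3 - <<'E'
from workcell import eyes; import cv2
a=eyes.camera("wrist")[:,:,::-1]; b=eyes.camera("scene")[:,:,::-1]
cv2.imwrite("pics/w10.png",cv2.hconcat([cv2.resize(a,(384,288)),cv2.resize(b,(384,288))]))
E
```

```text
22.8 row [1.3, 105.3, 1.2] [0.003, 0.001, -0.003] rows>= 2.1 gap 0.0457 F [ 0.2 -0.  -0.8] at [0.6203 0.0911 0.1303]
```

View pics/w10.png

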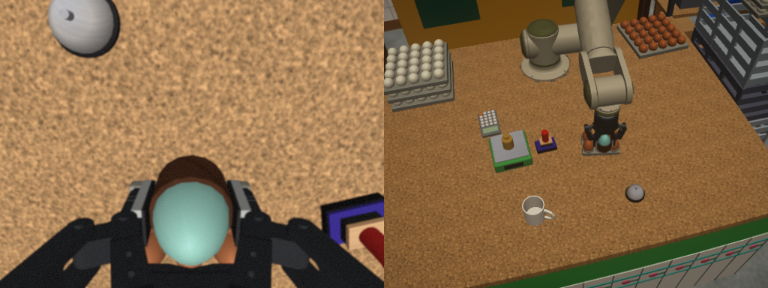

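The egg is held upright behind the tray with the bell well away (top left). In the scene view, the weight stands on the scale and the stamp on the pad. Lowering.

>>> carry_out:
  targets:
    - [1,40,1,0,0,0,0.6]
    - [1,75,1,0,0,0,0.6]
    - [1,100,1,0,0,0,0.6]
    - [1,110,1,0,0,0,0.6]
    - [1,113,1,0,0,0,0.6]
    - [1,114,1,0,0,0,0.6]
    - [1,115,1,0,0,0,0.6]

```text
time: 23.6
ee_pos: [0.6216, 0.0911, 0.0171]
tcp_rot: [-0.447, 0.547, -0.546, 0.45]
ft_force: [0.3, -0.1, -1.7]
finger_gap: 0.046
```

>>> carry_out:
  targets:
    - [0,0.5,0,0,0,0,0.6]
    - [0,1,0,0,0,0,0.6]
    - [0,1,0,0,0,0,0.6]

```text
time: 23.9
ee_pos: [0.6218, 0.091, 0.0165]
tcp_rot: [-0.447, 0.547, -0.546, 0.45]
ft_force: [-0.0, -0.3, -0.9]
finger_gap: 0.0458
```

>>> carry_out:
  targets:
    - [0,0.5,0,0,0,0,0.6]
    - [0,1,0,0,0,0,0.6]
    - [0,1.5,0,0,0,0,0.6]
    - [0,1.5,0,0,0,0,0.6]

```text
time: 24.3
ee_pos: [0.6218, 0.091, 0.015]
tcp_rot: [-0.447, 0.547, -0.546, 0.45]
ft_force: [-0.9, 0.2, -0.0]
finger_gap: 0.0457
```

>>> carry_out:
  targets:
    - [0,0.5,0,0,0,0,0.6]
    - [0,0.7,0,0,0,0,0.6]
    - [0,0.7,0,0,0,0,0.6]

```text
time: 24.6
ee_pos: [0.6218, 0.091, 0.0149]
tcp_rot: [-0.447, 0.547, -0.546, 0.45]
ft_force: [-2.2, -0.6, 5.0]
finger_gap: 0.0462
```

>>> carry_out:
  targets:
    - [0,0,0,0,0,0,0.3]
    - [0,0,0,0,0,0,0.15]
    - [0,0,0,0,0,0,0.15]
    - [0,0,0,0,0,0,0.15]
    - [0,-20,0,0,0,0,0.15]
    - [0,-60,0,0,0,0,0.15]
    - [0,-110,0,0,0,0,0.15]
    - [0,-150,0,0,0,0,0.15]
    - [0,-180,0,0,0,0,0.15]

```text
time: 25.5
ee_pos: [0.6217, 0.0904, 0.198]
tcp_rot: [0.446, -0.546, 0.547, -0.451]
ft_force: [0.5, 0.5, 0.1]
finger_gap: 0.0724
```

```bash
python3 go.py .43 .4 .25 -60
```

```text
25.5 row [-266.4, -52.0, -248.2] [-0.006, -0.72, -0.002] rows>= 7.4 gap 0.0724 F [0.5 0.5 0.1] at [0.6217 0.0904 0.198 ]
```

Move the arm aside for an unobstructed final check.

>>> carry_out:
  targets:
    - [-266,-52,-248,0,-0.72,0,0.15]
    - [-266,-52,-248,0,-0.72,0,0.15]
    - [-266,-52,-248,0,-0.72,0,0.15]
    - [-266,-52,-248,0,-0.72,0,0.15]
    - [-266,-52,-248,0,-0.72,0,0.15]
    - [-266,-52,-248,0,-0.72,0,0.15]
    - [-266,-52,-248,0,-0.72,0,0.15]
    - [-266,-52,-248,0,-0.72,0,0.15]
    - [-266,-52,-248,0,-0.72,0,0.15]
    - [-266,-52,-248,0,-0.72,0,0.15]

```text
time: 26.5
ee_pos: [0.4302, 0.3993, 0.2498]
tcp_rot: [-0.611, 0.352, -0.355, 0.614]
ft_force: [-0.2, -0.6, 0.5]
finger_gap: 0.0725
```

```bash
python3 - <<'E'
from h import *; from workcell import eyes
t=eyes.camera("top")[:,:,::-1].copy(); s=eyes.camera("scene")[:,:,::-1].copy()
P={n:eyes.camera_params(n) for n in("top","scene")}
cv2.imwrite("pics/ft.png",t);cv2.imwrite("pics/fs.png",s)
def H(im): return [a.astype(int) for a in cv2.split(cv2.cvtColor(im,cv2.COLOR_BGR2HSV))]
def cen(im,f,win):
    x0,x1,y0,y1=win; h,s,v=H(im[y0:y1,x0:x1]); m=f(h,s,v).astype(np.uint8)
    c=max(cv2.findContours(m,0,2)[0],key=cv2.contourArea).reshape(-1,2); return (c.min(0)+c.max(0))/2+[x0,y0]
red=lambda h,s,v:((h<6)|(h>174))&(s>190); blue=lambda h,s,v:(h>75)&(h<110)&(s>40); br=lambda h,s,v:(h>18)&(h<34)&(s>120)
win={'top':dict(stamp=(255,300,190,240),egg=(200,250,150,190),weight=(308,350,195,235)),'scene':dict(stamp=(200,260,170,220),egg=(270,320,180,240),weight=(148,190,175,215))}
# world height of the visible blob's middle
z=dict(stamp=.065,egg=.045,weight=.102); f=dict(stamp=red,egg=blue,weight=br)
for n,im in(('top',t),('scene',s)):
    for o in z:
        try: c=cen(im,f[o],win[n][o]); print(n,o,c,toplane(P[n],[c],z[o])[0].round(3))
        except ValueError: print(n,o,'none')
a=cv2.resize(t[110:260,160:420],None,fx=1.5,fy=1.5); b=cv2.resize(s[100:300,60:400],None,fx=1.15,fy=1.15)
hh=max(a.shape[0],b.shape[0]); pad=lambda q:cv2.copyMakeBorder(q,0,hh-q.shape[0],0,0,0)
cv2.imwrite("pics/fin.png",cv2.hconcat([pad(a),pad(b)]))
print('egg in tray', R.from_euler('z',11.4,degrees=True).apply([.6218-.522,.0907-.11,0]))
E
```

```text
top stamp [283.  216.5] [ 0.478 -0.091  0.065]
top egg [222. 172.] [0.62  0.089 0.045]
top weight [330.  211.5] [ 0.485 -0.224  0.102]
scene stamp [214. 181.] [ 0.48  -0.089  0.065]
scene egg [291.5 213.5] [0.625 0.092 0.045]
scene weight [162.5 180.5] [ 0.475 -0.227  0.102]
egg in tray [0.10164585 0.00080697 0.        ]
```

View pics/fin.png

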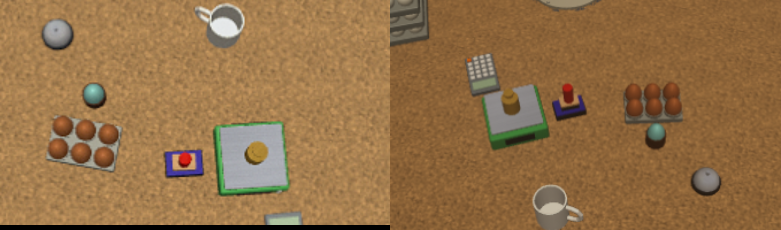

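Both views show the pad square beside the scale with the stamp upright in its middle. The weight is upright mid-platform, the egg stands behind the tray, and the bell, mug and calculator are in place. Handing in.

```bash
python3 -c "
from workcell import env
print(env.finish_job())"
```

```text
the job is handed in; nothing more can be done
None
```

I set the pad, stamp, weight and egg in place one by one and handed the job in at about 26.6 s of the 96 s. The hand-in gives no verdict, so these are my own last checks:

| Item | Measured (m) | Against target |
|---|---|---|
| Pad | (0.478, −0.088), from the wrist camera after release | about 137 mm left of the scale's centre (about 29 mm clear of it), within 1 mm of its middle line and 1° of square |
| Stamp | (0.478, −0.091) top view, (0.480, −0.089) scene view | upright, within 4 mm of the pad's middle |
| Weight | (0.485, −0.224) top view | upright, within 1 mm of the platform's middle; the wrist force read about 6 N just after it touched down |
| Egg | released at (0.622, 0.091); both cameras within 4 mm of that | upright, 102 mm behind the tray's centre (about 31 mm clear) and 1 mm off its middle line |

**Disagreement:** the scene view put the weight 11 mm off, at (0.475, −0.227). I think this comes from the height I assumed for the visible part of the weight. The top view and the gripper's release position agreed with each other, so I went with those, and even 11 mm is inside the 15 mm allowed.

**Not measured:** I checked the bell, mug and calculator only by eye in the last pictures. They looked unmoved, and the arm stayed clear of them.

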